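# Put the check valves in the parts crate and hold the loupe in focus over the long one

### The arm

A 6-joint arm with a two-finger parallel gripper is mounted at the origin on the work surface. World frame = base frame: x ahead of the robot, y to its left, z up, the work surface at z = 0. Lengths are in mm, angles in degrees, forces in N, time in s.
With the tool pointing down it reaches from about 350 to 850 mm from the base axis. Payload 8.1 kg.
Tool frame: the origin (TCP) lies midway between the tips of the shut fingers; the grasp point (between the pads) lies grip_depth behind it (grip_depth is the distance from the TCP to the grasp point, in mm); z points along the fingers, y is the line along which they close (so a half turn about z gives the same grasp; the last joint's range is limited). The gripper opens to 85 mm and grips with 20 to 120 N. Pads are 22 mm wide; open, the fingers measure 114 mm over their backs; the gripper's body (76 mm by 85 mm) begins 54 mm behind the grasp point. The pads swing forward as they close: fully open they stand 13 mm farther back than shut.
Start: joints at [61.226, 7.471, 85.268, -0, 87.261, -4.893], TCP at [242.882, 548.647, 231.292] pointing down, gripper open.
Joint ranges: [-169.43, 169.43], [-51.17, 129.36], [1.28, 143.12], [-76.62, 256.62], [0, 156.53], [-152.29, 152.29]. Speed limits (degrees/s): [136.94, 136.94, 159.86, 180, 180, 180].

### API

Orientations are given as [roll, pitch, yaw] about the fixed x, y, z axes, in that order (R = Rz(yaw) Ry(pitch) Rx(roll)).
In Python, from bench import sense, snapshot, hand_in, grip_depth gives the robot as it stands. The module is installed in compiled form; this text tells all that it offers.
- The arm moves only by the tool apply_moves, never from a script. Its argument "series" is text: rows parted by semicolons, each of 5 numbers parted by spaces: the shift along the tool's x, y, z each as a share of 0.3 m, from -1 to 1, then the turn about the tool's z as a share of 2 rad, from -1 to 1, then the gripper's target within -1 to 1 (shut at 1, half-way at 0, fully open at -1). In form: tx ty tz twist gripper; .... A call has 1 to 5 rows; each row shifts and turns the commanded pose from where the row before left it, along the tool's axes as they then stand; what a row does not reach is not made up. A row lasts 1/12 s, in which the tool goes at most 41.7 mm and 7.16 degrees, less where a joint would pass 70% of its speed; a pose out of reach is approached as far as the arm can. A call with a number of a shift or a turn outside -1 to 1 is refused whole. A call with a gripper value outside its range is refused whole. The fingers move at their own pace and stop on an object; "squeeze" is the grip in N (left out, the last holds). Time passes only in rows, so rows that do not move let the fingers close. It gives the time, the measured TCP pose, the force, the opening and the grip force at its end, in the units of the state.
- sense(): the state, without advancing time (a new reading comes with each control period).
- snapshot(name): name is "side" or "top"; returns a dict with "frame" (480x640x3 uint8, blue, green, red), "depth" (480x640 float32, mm along the optical axis (not along the pixel's ray), 0 where there is no reading), "intrinsics" (3x3 intrinsics, pixels), "extrinsics" (4x4, takes a point from camera to world coordinates). Camera axes: x right, y down, z forward; pixel columns grow to the right and rows downward; lengths in mm; the calibration is good to about 2 mm. A picture is of the moment at which its call begins.
- hand_in(): hands the job in; it is judged then, once.
The state is a dict: "time": time; "joint_pos": joint angles; "qd": joint speeds; "joint_efforts": joint torques, N m; "tool_pos": TCP position; "tcp_rot": TCP orientation; "ft_force": force on the tool from outside, world axes, zero at the start; "wrist_torque": the same for the moment, N m; "finger_gap": finger opening in mm; "grip_force": force on a finger pad.
Only numpy, scipy, OpenCV 4.12 (cv2) and the standard library are available. Lean on these libraries where they do the work, as an engineer would, in place of code of your own. Each camera call takes 0.05 s, during which the arm holds its last target. There are 200 camera calls.

### The job

The espresso machine's check valves are being inspected: stand the long and the short brass valve that are still on the counter upright in the two empty cells of the divided wooden crate, one to a cell, setting them down rather than dropping them. Then pick up the loupe by its handle and hold it level and still over the long valve, the middle of the lens straight above the open top of the valve and at the focal height marked by the tip of the height gauge's pointer. Finish like that, still holding the loupe in the gripper over the valve, with the gauge's setting untouched and the other things on the counter left where they stand.

Things in the scene. Friction and masses are not known exactly. Their poses are not given: they have to be found in the camera images.
- long_valve_mid (a point): Centre (half-way up, on the axis) of the long valve, a brass check valve standing upright on the counter: hexagonal foot 27 mm across flats and 16 mm high, slim round body 24 mm thick, and at the top a round collar 27 mm in diameter whose end is the open valve seat. 80 mm tall, so its foot is 40 mm below this point and its top 40 mm above; the collar is its top 30 mm. About 170 g. Own z axis up along the valve. Can be gripped round the collar from above at any yaw.
- long_valve_top (a point): The open top of the long valve, on its axis, in the plane of its upper rim (40 mm above its centre): what the loupe is to look at.
- short_valve_mid (a point): Centre (half-way up, on the axis) of the short valve, a brass check valve standing upright on the counter: hexagonal foot 27 mm across flats and 16 mm high, slim round body 24 mm thick, and at the top a round collar 27 mm in diameter whose end is the open valve seat. 58 mm tall, so its foot is 29 mm below this point and its top 29 mm above; the collar is its top 24 mm. About 120 g.
- stored_valve_mid (a point): Centre of a third valve, the same as the short one (58 mm tall), that already stands in the crate, in the cell at -y of the crate's frame. It stays there.
- crate: Low divided wooden crate, fixed on the counter, open on top: 71 mm along its own x, 203 mm along its own y, outer walls 28 mm high and 5 mm thick, floor 5 mm thick (valves stand on it, 5 mm above the counter). Two dividers (5 mm thick, 25 mm high) make three cells in a row along its y, each 61 x 61 mm, centred at y = -66, 0 and +66 mm on x = 0. Origin: centre of the underside, on the counter. The cell at -66 mm is taken; those at 0 and +66 mm are empty. Yaw varies.
- loupe_grip (a point): Centre of the loupe's handle, the place to grip it. The loupe lies flat on the counter: wooden handle with flat sides, 84 mm long (along the loupe's x), 18 mm wide (y), 16 mm high (z), this point 8 mm above its underside. The lens lies towards the loupe's +x, z is its upward face. About 75 g, and its balance point lies about 12 mm from this point towards the lens.
- loupe_lens (a point): Centre of the loupe's lens, 75 mm from the grip point along the loupe's +x and at the same height (8 mm above the handle's underside). Round steel rim 56 mm in diameter and 14 mm high with clear glass in it; z is the lens axis, upright when the loupe is level.
- gauge_mark (a point): Tip of the pointer on the height gauge (a fixed steel stand: heavy base 75 x 50 mm, graduated upright beam 196 mm tall, and a slide with a pointer that reaches 62 mm sideways from the beam), half-way through the 4 mm thick pointer. The height of this tip above the counter is the focal height: the middle of the lens is to be held level with it. It has been set between 125 and 155 mm; its z axis is up. Leave the slide where it is set.
- long_valve: The long valve again, at the centre of its foot.
- short_valve: The short valve again, at the centre of its foot.
- loupe: The loupe again, at the underside of the handle's centre; x from the handle to the lens, z up.
- gauge: The height gauge: on the counter, at the foot of the beam; its pointer reaches out along its own -x. Fixed, 196 mm tall.
- cup: White espresso cup, 64 mm in diameter, 58 mm tall, loose. Not part of the job.
- shot_glass: Shot glass, 52 mm in diameter, 66 mm tall, loose. Not part of the job.
- tamper: Tamper with steel base 58 mm in diameter and wooden knob, 88 mm tall, loose. Not part of the job.
- spanner: Open-ended spanner lying flat, 150 mm long along its x, loose. Not part of the job.
- pitcher: Steel milk pitcher, 88 mm in diameter, 110 mm tall, handle to its -x, loose. Not part of the job.
- portafilter: Portafilter, steel ring 72 mm in diameter and 42 mm high (origin under its centre) with a wooden handle reaching 184 mm to its -x, loose. Not part of the job.
There are look-alikes about, which are no part of the job. Leave any white look-alike of the short_valve alone. Leave any green look-alike of the loupe alone.

How it is judged (in metres and radians):
On the way, in this order (a step that is already met when the one before it is completed fails the run):
1. both valves stand upright in the two empty cells of the crate, one to a cell, released and at rest (((x of long_valve_mid in the frame of crate between -0.022 and 0.022 m and y of long_valve_mid in the frame of crate between -0.022 and 0.022 m and z of long_valve_mid in the frame of crate between 0.04 and 0.05 m and x of short_valve_mid in the frame of crate between -0.022 and 0.022 m and y of short_valve_mid in the frame of crate between 0.044 and 0.088 m and z of short_valve_mid in the frame of crate between 0.029 and 0.039 m) or (x of long_valve_mid in the frame of crate between -0.022 and 0.022 m and y of long_valve_mid in the frame of crate between 0.044 and 0.088 m and z of long_valve_mid in the frame of crate between 0.04 and 0.05 m and x of short_valve_mid in the frame of crate between -0.022 and 0.022 m and y of short_valve_mid in the frame of crate between -0.022 and 0.022 m and z of short_valve_mid in the frame of crate between 0.029 and 0.039 m)) and angle between each of long_valve_mid, short_valve_mid's own z axis and vertical below 0.12 rad and contact force between the fingers and long_valve below 0.1 N and contact force between the fingers and short_valve below 0.1 N and linear speed of each of long_valve, short_valve below 0.03 m/s), for 0.2 s.
2. the loupe is lifted clear of the counter in the gripper (contact force between the fingers and loupe above 1 N and height (world z) of each of loupe_lens, loupe_grip above 0.05 m), for 0.2 s.
At the end, for the whole second after the job is handed in: Both valves upright (7 deg) on the floor of the two empty cells, one in each, 22 mm from centre at most, let go, at rest; loupe held by the fingers, touching nothing else, lens within 12 mm of the long valve's axis and 8 mm of the pointer tip's height, level within 8 deg, still (20 mm/s) (all of step 1 and contact force between the fingers and loupe above 1 N and horizontal distance between loupe_lens and long_valve_top below 0.012 m and z of loupe_lens in the frame of gauge_mark between -0.008 and 0.008 m and angle between loupe_lens's own z axis and vertical below 0.14 rad and linear speed of loupe below 0.02 m/s and contact force between loupe and crate below 0.05 N and contact force between loupe and long_valve below 0.05 N and contact force between loupe and short_valve below 0.05 N and contact force between loupe and gauge below 0.05 N); the arm keeps its last pose, push and grip.
It fails at once if a bystander or the stored valve is pushed more than 25 mm from its place (distance of any of cup, shot_glass, tamper, spanner, pitcher, portafilter, stored_valve_mid from where it was at the start of the episode above 0.025 m).
It fails at once if the pointer of the height gauge is shifted by more than 4 mm (distance of gauge_mark from where it was at the start of the episode above 0.004 m).
It fails at once if a valve is dropped or thrown (moves faster than 0.7 m/s without the fingers on it) ((linear speed of long_valve above 0.7 m/s and contact force between the fingers and long_valve below 0.05 N) or (linear speed of short_valve above 0.7 m/s and contact force between the fingers and short_valve below 0.05 N)).
It also fails if it takes over 58 s, if anything falls off the work surface, if the arm or the gripper's body presses on something with over 40 N, if the wrist force passes 120 N, or if a joint passes its speed limit or range.

## Working session

There is one attempt and no reset: what is moved stays moved. The work goes in short steps, Python scripts to look and compute and a tool call to move; the robot and the scene stay as the last step left them, time stands still between calls to the robot, and variables do not carry over. Pictures are saved under pics/ and viewed, at most 10 in all, crops included, and the job is handed in when it is done.

Besides the shell and the picture viewer there is one more tool, called after ">>>" as name(argument=value, ...), one argument or row to a line, values as JSON. apply_moves: Moves the arm, as the interface text tells. Its arguments: {"type":"object","properties":{"series":{"type":"string"},"squeeze":{"type":"number"}},"required":["series"]}

```bash
mkdir -p pics; cat > h.py <<'E'
import numpy as np,cv2
from bench import sense,snapshot,hand_in,grip_depth
def world(s):
    d=s["depth"];K=s["intrinsics"];T=s["extrinsics"]
    v,u=np.mgrid[:480,:640]
    P=np.stack([(u-K[0,2])/K[0,0]*d,(v-K[1,2])/K[1,1]*d,d],-1)@T[:3,:3].T+T[:3,3]
    P[d<=0]=np.nan
    return P
E
python3 - <<'E'
from h import *
print(grip_depth,sense())
for n in("side","top"):
    s=snapshot(n);cv2.imwrite(f"pics/{n}0.png",s["frame"]);np.savez(f"{n}0.npz",**s)
    print(n,s["extrinsics"].round(3).tolist(),s["intrinsics"].tolist(),(s["depth"]>0).mean())
E
```

```text
18.700000000000003 {'time': 0.0, 'joint_pos': array([ 6.12251150e+01,  7.51797452e+00,  8.53302708e+01, -1.12609273e-03,
        8.72607166e+01, -4.89329657e+00]), 'qd': array([-0.00561011, -0.06903773, -0.00165894, -0.04792187,  0.07199076,
        0.03792108]), 'joint_efforts': array([-2.53896142e-03, -5.69380689e+01, -5.00563037e+01, -2.87316252e-04,
        1.45427583e-02, -2.48115623e-05]), 'tool_pos': array([242.6282705 , 548.14612038, 230.20504194]), 'tcp_rot': array([-1.79891339e+02, -8.17388901e-03,  1.56118459e+02]), 'ft_force': array([-0.50420436,  0.33653038, -0.43898161]), 'wrist_torque': array([-0.06875901,  0.00516331,  0.04962728]), 'grip_force': 0.0, 'finger_gap': 85.29273131717667}
side [[-0.976, -0.137, 0.167, 388.573], [-0.216, 0.582, -0.784, 1069.081], [0.011, -0.801, -0.598, 897.448], [0.0, 0.0, 0.0, 1.0]] [[549.3580548326461, 0.0, 315.0968664630648], [0.0, 549.3580548326461, 236.45710268984655], [0.0, 0.0, 1.0]] 0.9958463541666667
top [[0.019, -0.997, 0.072, 503.464], [-0.999, -0.017, 0.027, 6.106], [-0.025, -0.073, -0.997, 1155.607], [0.0, 0.0, 0.0, 1.0]] [[554.4674041352517, 0.0, 312.52847528850214], [0.0, 554.4674041352517, 230.35479649862958], [0.0, 0.0, 1.0]] 0.995888671875
```

View pics/side0.png

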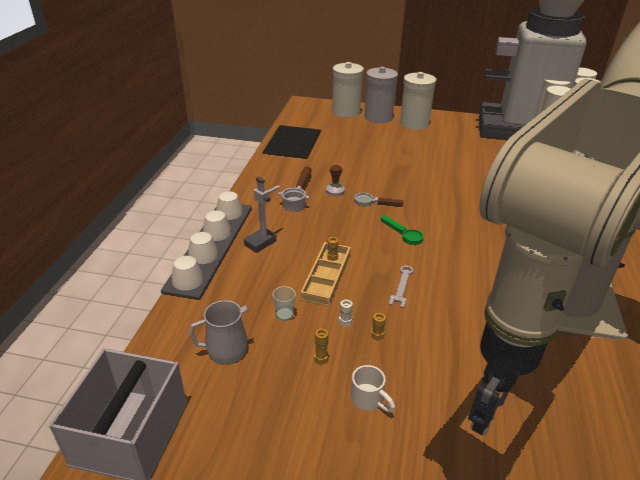

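View pics/top0.png

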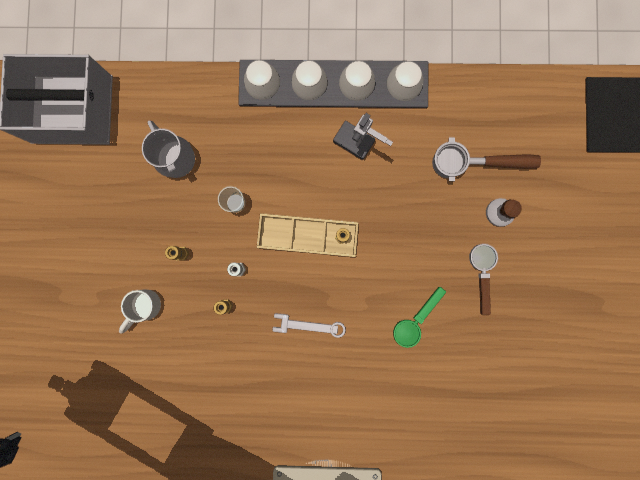

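The side picture shows the long valve at (321,345), the short one at (379,325), the crate at (327,270), the brown-handled loupe at (378,200) and the gauge at (262,215). In the top picture they are at (173,253), (221,307), (308,236), (484,258)/(485,295) and about (370,132).

```bash
python3 - <<'E'
from h import *
D={n:dict(np.load(f"{n}0.npz")) for n in("side","top")}
W={n:world(D[n]) for n in D}
def box(n,u0,v0,u1,v1,zmin=-1e9,zmax=1e9):
    p=W[n][v0:v1,u0:u1].reshape(-1,3);return p[(p[:,2]>zmin)&(p[:,2]<zmax)]
for n,b in(("top",(380,360,460,420)),("side",(300,400,340,440)),("top",(240,270,260,300)),("side",(420,220,460,260)),("top",(400,180,430,220))): print("counter",n,np.nanmedian(box(n,*b),0).round(1))
def circ(p):
    return tuple(np.array(x).round(1).tolist() if not np.isscalar(x) else round(x,1) for x in cv2.minEnclosingCircle(p[:,:2].astype(np.float32))[:2])
for nm,bt,bs in(("long",(160,240,192,265),(308,325,335,368)),("short",(210,296,235,318),(368,308,390,345)),("white",(225,258,248,280),(336,296,356,328)),("stored",(332,224,353,246),(324,234,342,262))):
    for n,b in(("top",bt),("side",bs)):
        p=box(n,*b,10);zt=np.percentile(p[:,2],97);q=p[p[:,2]>zt-6]
        print(nm,n,"ztop",zt.round(1),"n",len(q),"med",np.median(q,0).round(1),"mid",((q.max(0)+q.min(0))/2).round(1),circ(q),"ext",np.ptp(q,0).round(1))
# crate rim
for n,b in(("top",(250,208,366,262)),("side",(298,238,356,308))):
    p=box(n,*b,22,32)
    r=cv2.minAreaRect(p[:,:2].astype(np.float32));print("crate",n,r,np.median(p[:,2]))
# loupe
for n,b in(("top",(466,238,502,320)),("side",(350,188,408,212))):
    p=box(n,*b,6,40)
    r=cv2.minAreaRect(p[:,:2].astype(np.float32));print("loupe",n,r,np.median(p,0),len(p))
    im=D[n]["frame"][b[1]:b[3],b[0]:b[2]].reshape(-1,3).astype(int);pw=W[n][b[1]:b[3],b[0]:b[2]].reshape(-1,3)
    c,dirn=None,None
    q=pw[(im[:,2]-im[:,0]>35)&(pw[:,2]>8)]
    print(" handle",cv2.minAreaRect(q[:,:2].astype(np.float32)),np.median(q,0),len(q))
    q=pw[(im[:,2]-im[:,0]<25)&(pw[:,2]>5)];print(" lens",cv2.minAreaRect(q[:,:2].astype(np.float32)),circ(q),np.median(q,0),len(q))
# gauge
for n,b in(("top",(325,100,400,165)),("side",(240,170,290,255))):
    p=box(n,*b,105,175);print("gauge",n,len(p));
    print(p[np.argsort(p[:,1])][::max(1,len(p)//40)].round(0).tolist())
    cv2.imwrite(f"pics/g_{n}.png",cv2.resize(D[n]["frame"][b[1]:b[3],b[0]:b[2]],None,fx=6,fy=6,interpolation=cv2.INTER_NEAREST))
a=cv2.resize(cv2.imread("pics/g_top.png"),(400,350));c=cv2.resize(cv2.imread("pics/g_side.png"),(206,350));cv2.imwrite("pics/g.png",np.hstack([a,c]))
# obstacles tallest
for nm,b in(("pitcher",(140,120,200,185)),("glass",(215,185,248,215)),("gaugebeam",(325,100,400,165)),("tamper",(485,195,525,225)),("cup",(120,288,162,334)),("spanner",(270,312,348,340)),("porta",(430,130,545,185)),("green",(390,285,447,350))):
    p=box("top",*b,6);print(nm,p.min(0).round(),p.max(0).round())
E
```

```text
counter top [ 2.662e+02 -1.867e+02 -1.000e-01]
counter side [ 5.058e+02  4.552e+02 -2.000e-01]
counter top [ 4.722e+02  1.661e+02 -1.000e-01]
counter side [ 305.9 -170.5   -0.4]
counter top [ 6.557e+02 -1.753e+02  1.000e-01]
long top ztop 82.4 n 91 med [532.9 310.4  79.6] mid [533.6 309.6  80.5] ([533.6, 309.8], 14.3) ext [25.4 27.1  7.7]
long side ztop 81.0 n 92 med [532.4 313.9  78.9] mid [532.7 313.2  79.4] ([533.9, 312.5], 14.8) ext [25.7 25.5  8.8]
short top ztop 60.9 n 86 med [426.9 215.2  57.6] mid [427.4 215.   58.6] ([427.3, 215.4], 13.5) ext [25.7 24.9  7.4]
short side ztop 59.4 n 77 med [426.1 220.1  56.9] mid [426.1 218.2  57.6] ([426.0, 218.2], 14.8) ext [24.7 28.6  8.4]
white top ztop 61.0 n 83 med [503.9 190.3  57.8] mid [503.8 190.8  59.3] ([503.6, 190.7], 13.4) ext [23.9 26.1  8.1]
white side ztop 59.0 n 72 med [500.6 196.8  56.7] mid [501.8 192.9  57.1] ([503.2, 193.0], 15.5) ext [25.6 29.6  7.6]
stored top ztop 66.6 n 84 med [574.9 -23.2  63.5] mid [575.7 -24.   64.7] ([575.7, -23.9], 13.2) ext [26.  25.6  8. ]
stored side ztop 64.1 n 55 med [574.2 -21.6  61.8] mid
[... 3023 characters left out ...]
114.0], [771.0, -45.0, 158.0], [769.0, -45.0, 135.0], [759.0, -44.0, 137.0], [742.0, -43.0, 146.0], [772.0, -43.0, 163.0], [766.0, -42.0, 140.0], [771.0, -42.0, 140.0], [770.0, -41.0, 146.0], [754.0, -41.0, 149.0], [764.0, -40.0, 156.0], [759.0, -40.0, 152.0], [761.0, -39.0, 154.0], [756.0, -38.0, 147.0], [745.0, -36.0, 147.0], [747.0, -34.0, 148.0]]
pitcher [689. 282.   6.] [816. 405. 118.]
glass [618. 175.   6.] [668. 225.  72.]
gaugebeam [ 737. -140.    6.] [864.  16. 200.]
tamper [ 606. -374.    7.] [ 660. -321.   94.]
cup [371. 349.   6.] [459. 419.  64.]
spanner [364. -32.   6.] [417. 118.  14.]
porta [ 690. -439.    6.] [ 794. -207.   47.]
green [ 353. -237.    6.] [ 476. -131.   23.]
```

View pics/g.png

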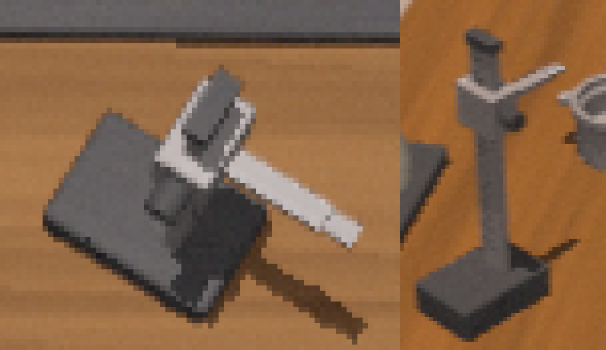

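```bash
cat >> h.py <<'E'
def plan(x,y,z,yaw,n,pos=None,yaw0=None):
    """rows (tx ty tz twist) from the measured (or given) pose, straight, n rows; yaw_new=yaw-twist as tool z is down"""
    s=sense();p=np.array(s["tool_pos"] if pos is None else pos,float);w=s["tcp_rot"][2] if yaw0 is None else yaw0
    d=(np.array([x,y,z])-p)/n;t=((w-yaw+180)%360-180)/n
    for i in range(n):
        a=np.radians(w-i*t);X=np.array([np.cos(a),np.sin(a),0]);Y=np.array([np.sin(a),-np.cos(a),0])
        print(*(np.array([d@X,d@Y,-d[2]])/300).round(4),round(np.radians(t)/2,4),end=" ; " if (i+1)%5 else "\n")
    print(" |d|/row",np.linalg.norm(d).round(1),"deg/row",round(t,2))
E
python3 - <<'E'
from h import *
D={n:dict(np.load(f"{n}0.npz")) for n in("side","top")}
W={n:world(D[n]) for n in D}
p=W["top"][100:165,325:400].reshape(-1,3);q=p[(p[:,2]>135)&(p[:,2]<160)&(p[:,1]<-76)];print("ptr top",np.median(q,0),q.mean(0),len(q))
p=W["side"][170:255,240:290].reshape(-1,3);q=p[(p[:,2]>135)&(p[:,2]<160)&(p[:,1]<-76)];print("ptr side",np.median(q,0),q.mean(0),len(q))
def P(n):
    T=np.linalg.inv(D[n]["extrinsics"]);return D[n]["intrinsics"]@T[:3]
def tri(a,b):
    X=cv2.triangulatePoints(P("top"),P("side"),np.array(a,float).reshape(2,1),np.array(b,float).reshape(2,1)).ravel();return (X[:3]/X[3]).round(1)
print("tip tri",tri((390.1,143.6),(278.3,186)))
for n,b in(("top",(470,270,500,320)),("side",(372,192,408,212)),("top",(466,238,502,274)),("side",(350,188,380,212))):
    q=W[n][b[1]:b[3],b[0]:b[2]].reshape(-1,3);q=q[(q[:,2]>8)&(q[:,2]<25)]
    print(n,"min",np.percentile(q,3,0).round(1),"max",np.percentile(q,97,0).round(1),"mean",q.mean(0).round(1))
    if b[1] in(270,192):
        h=q[q[:,0]<np.median(q[:,0])+25];vx,vy,x0,y0=cv2.fitLine(h[:,:2].astype(np.float32),cv2.DIST_HUBER,0,.01,.01).ravel();print(" line",x0,y0,np.degrees(np.arctan(vy/vx)))
    else: print(" circ",cv2.minEnclosingCircle(q[:,:2].astype(np.float32)),cv2.fitEllipse(q[:,:2].astype(np.float32)))
plan(533.3,311,130,85.7,12)
E
```

```text
ptr top [748.96096223 -91.29995444 148.6190202 ] [748.97429199 -91.5418239  148.50432264] 115
ptr side [744.93326961 -90.58714255 147.08415069] [746.06605542 -91.69602425 147.04883207] 41
tip tri [ 738.6 -106.7  147. ]
top min [ 424.7 -324.4    9.9] max [ 508.6 -306.8   19.9] mean [ 466.  -315.4   15.6]
 line 457.12213 -315.42944 1.2312976
side min [ 421.4 -323.4    8.4] max [ 508.7 -302.2   18.8] mean [ 463.7 -311.1   14. ]
 line 453.56686 -310.11783 3.5357606
top min [ 511.4 -338.4    8.4] max [ 562.3 -288.2   17.7] mean [ 537.3 -313.8   12.3]
 circ ((535.0615234375, -314.4938049316406), 30.468706130981445) ((536.7822265625, -313.804443359375), (46.240116119384766, 48.606380462646484), 102.5920639038086)
side min [ 492.9 -337.8    8.2] max [ 558.7 -284.2   17.9] mean [ 529.1 -311.    12.1]
 circ ((525.3159790039062, -309.6823425292969), 37.268104553222656) ((528.830078125, -311.13018798828125), (50.481178283691406, 63.453548431396484), 88.24627685546875)
-0.1005 -0.0276 0.0279 0.0512 ; -0.1028 -0.0171 0.0279 0.0512 ; -0.104 -0.0065 0.0279 0.0512 ; -0.1041 0.0041 0.0279 0.0512 ; -0.1032 0.0147 0.0279 0.0512
-0.1011 0.0252 0.0279 0.0512 ; -0.098 0.0354 0.0279 0.0512 ; -0.0939 0.0453 0.0279 0.0512 ; -0.0888 0.0546 0.0279 0.0512 ; -0.0827 0.0634 0.0279 0.0512
-0.0758 0.0715 0.0279 0.0512 ; -0.0681 0.0789 0.0279 0.0512 ;  |d|/row 32.4 deg/row 5.87
```

>>> apply_moves(
  series="-0.1005 -0.0276 0.0279 0.0512 -0.2; -0.1028 -0.0171 0.0279 0.0512 -0.2; -0.104 -0.0065 0.0279 0.0512 -0.2; -0.1041 0.0041 0.0279 0.0512 -0.2; -0.1032 0.0147 0.0279 0.0512 -0.2",
  squeeze=50,
)

```text
time: 0.52
tool_pos: [364.6, 448.6, 188.6]
tcp_rot: [-180.0, 0.0, 126.5]
ft_force: [1.0, 0.1, -0.2]
finger_gap: 50.9
grip_force: 0.0
```

>>> apply_moves(
  series="-0.1011 0.0252 0.0279 0.0512 -0.2; -0.098 0.0354 0.0279 0.0512 -0.2; -0.0939 0.0453 0.0279 0.0512 -0.2; -0.0888 0.0546 0.0279 0.0512 -0.2; -0.0827 0.0634 0.0279 0.0512 -0.2",
)

```text
time: 0.93
tool_pos: [485.8, 349.6, 146.7]
tcp_rot: [-180.0, 0.0, 97.2]
ft_force: [0.4, -0.1, 0.0]
finger_gap: 51.2
grip_force: 0.0
```

>>> apply_moves(
  series="-0.0758 0.0715 0.0279 0.0512 -0.2; -0.0681 0.0789 0.0279 0.0512 -0.2; 0 0 0 0 -0.2; 0 0 0 0 -0.2; 0 0 0 0 -0.2",
)

```text
time: 1.35
tool_pos: [533.0, 311.5, 130.4]
tcp_rot: [-179.9, 0.0, 85.8]
ft_force: [-0.8, 0.6, -0.0]
finger_gap: 51.5
grip_force: 0.0
```

```bash
python3 - <<'E'
from h import *
s=sense();print(s["joint_pos"].round(1))
plan(533.3,311,43,85.7,5)
E
```

```text
[25.5 14.  88.7  0.  77.4 29.8]
-0.0003 0.0002 0.0583 0.0001 ; -0.0003 0.0002 0.0583 0.0001 ; -0.0003 0.0002 0.0583 0.0001 ; -0.0003 0.0002 0.0583 0.0001 ; -0.0003 0.0002 0.0583 0.0001
 |d|/row 17.5 deg/row 0.01
```

>>> apply_moves(
  series="0 0 0.06 0 -0.2; 0 0 0.06 0 -0.2; 0 0 0.06 0 -0.2; 0 0 0.06 0 -0.2; 0 0 0.05 0 -0.2",
)

```text
time: 1.77
tool_pos: [532.2, 312.7, 43.1]
tcp_rot: [-180.0, -0.0, 85.9]
ft_force: [0.5, -0.3, -0.0]
finger_gap: 51.3
grip_force: 0.0
```

>>> apply_moves(
  series="0 0 0 0 0.6; 0 0 0 0 0.6; 0 0 0 0 0.6; 0 0 0 0 0.6; 0 0 0 0 0.6",
)

```text
time: 2.18
tool_pos: [534.2, 312.1, 45.3]
tcp_rot: [179.9, -0.1, 85.7]
ft_force: [-0.5, -0.7, -1.9]
finger_gap: 25.7
grip_force: 49.1
```

>>> apply_moves(
  series="0 0 0 0 0.6; 0 0 -0.02 0 0.6; 0 0 -0.08 0 0.6; 0 0 -0.1 0 0.6; 0 0 -0.1 0 0.6",
)

```text
time: 2.6
tool_pos: [532.8, 311.0, 134.5]
tcp_rot: [-179.9, 0.1, 85.7]
ft_force: [0.3, 0.4, -1.3]
finger_gap: 26.2
grip_force: 49.3
```

```bash
python3 - <<'E'
from h import *
s=snapshot("side");p=world(s);cv2.imwrite("pics/lift.png",s["frame"][200:440,200:520])
plan(575.5,48.3,140,85.7,8)
E
```

```text
-0.1087 0.0244 0.0013 0.0 ; -0.1087 0.0244 0.0013 0.0 ; -0.1087 0.0244 0.0013 0.0 ; -0.1087 0.0244 0.0013 0.0 ; -0.1087 0.0244 0.0013 0.0
-0.1087 0.0244 0.0013 0.0 ; -0.1087 0.0244 0.0013 0.0 ; -0.1087 0.0244 0.0013 0.0 ;  |d|/row 33.4 deg/row 0.0
```

View pics/lift.png

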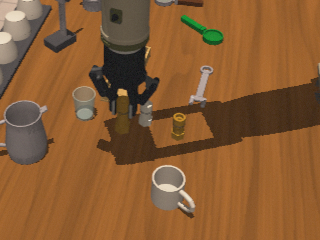

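The long valve hangs upright between the fingers at (123,110) in the crop. The white and short valves still stand at (146,115) and (179,125).

>>> apply_moves(
  series="-0.06 0.014 0 0 0.6; -0.1087 0.0244 0 0 0.6; -0.1087 0.0244 0 0 0.6; -0.1087 0.0244 0 0 0.6; -0.1087 0.0244 0 0 0.6",
)

```text
time: 3.07
tool_pos: [556.0, 159.6, 134.6]
tcp_rot: [179.9, -0.0, 85.7]
ft_force: [0.7, -0.4, -1.3]
finger_gap: 26.1
grip_force: 49.5
```

>>> apply_moves(
  series="-0.1087 0.0244 0 0 0.6; -0.1087 0.0244 0 0 0.6; -0.1087 0.0244 0 0 0.6; -0.0487 0.0104 0 0 0.6; 0 0 0 0 0.6",
)

```text
time: 3.48
tool_pos: [573.1, 43.2, 134.6]
tcp_rot: [179.9, 0.1, 85.5]
ft_force: [0.3, 0.3, -2.1]
finger_gap: 25.6
grip_force: 49.5
```

```bash
python3 - <<'E'
from h import *
plan(575.5,48.3,60,85.7,4)
E
```

```text
0.0044 0.0016 0.0622 -0.0004 ; 0.0044 0.0016 0.0622 -0.0004 ; 0.0044 0.0016 0.0622 -0.0004 ; 0.0044 0.0016 0.0622 -0.0004 ;  |d|/row 18.7 deg/row -0.05
```

>>> apply_moves(
  series="0.0045 0.0016 0.055 0 0.6; 0.0045 0.0016 0.07 0 0.6; 0.0045 0.0016 0.07 0 0.6; 0.0045 0.0016 0.05 0 0.6; 0 0 0 0 0.6",
)

```text
time: 3.9
tool_pos: [571.9, 53.0, 56.6]
tcp_rot: [-179.6, 0.0, 85.7]
ft_force: [-0.5, -0.0, -2.8]
finger_gap: 25.6
grip_force: 49.4
```

>>> apply_moves(
  series="0 0 0.01 0 0.6; 0 0 0.008 0 0.6; 0 0 0.005 0 0.6; 0 0 0.003 0 0.6; 0 0 0 0 0.6",
)

```text
time: 4.32
tool_pos: [575.3, 52.2, 53.3]
tcp_rot: [179.9, -0.0, 85.7]
ft_force: [0.0, -0.4, -1.6]
finger_gap: 25.7
grip_force: 49.4
```

>>> apply_moves(
  series="-0.006 0 0.005 0 0.6; -0.006 0 0.003 0 0.6; 0 0 0.003 0 0.6; 0 0 0 0 0.6; 0 0 0 0 0.6",
)

```text
time: 4.73
tool_pos: [574.4, 48.5, 49.2]
tcp_rot: [-180.0, -0.0, 85.7]
ft_force: [-1.0, -0.3, -1.9]
finger_gap: 25.9
grip_force: 49.4
```

>>> apply_moves(
  series="0 0 0.003 0 0.6; 0 0 0 0 0.6; 0 0 0 0 0.6",
)

```text
time: 4.98
tool_pos: [574.7, 48.6, 48.5]
tcp_rot: [180.0, 0.0, 85.7]
ft_force: [0.8, -1.3, -0.8]
finger_gap: 25.8
grip_force: 49.8
```

>>> apply_moves(
  series="0 0 0.003 0 0.6; 0 0 0 0 0.6; 0 0 0 0 0.6",
)

```text
time: 5.23
tool_pos: [574.9, 48.6, 48.4]
tcp_rot: [180.0, -0.0, 85.7]
ft_force: [-2.7, -1.3, 6.5]
finger_gap: 25.7
grip_force: 49.9
```

>>> apply_moves(
  series="0 0 0 0 -0.2; 0 0 0 0 -0.2; 0 0 0 0 -0.2; 0 0 0 0 -0.2; 0 0 -0.03 0 -0.2",
)

```text
time: 5.65
tool_pos: [572.9, 48.6, 54.7]
tcp_rot: [-179.8, 0.0, 85.7]
ft_force: [-0.9, 0.2, 0.2]
finger_gap: 51.3
grip_force: 0.0
```

>>> apply_moves(
  series="0 0 -0.08 0 -0.2; 0 0 -0.1 0 -0.2; 0 0 -0.08 0 -0.2; 0 0 0 0 -0.2; 0 0 0 0 -0.2",
)

```text
time: 6.07
tool_pos: [576.3, 48.6, 137.4]
tcp_rot: [179.7, -0.0, 85.7]
ft_force: [-0.4, 0.5, -0.4]
finger_gap: 51.4
grip_force: 0.0
```

```bash
python3 - <<'E'
from h import *
print(sense()["tool_pos"])
s=snapshot("side");cv2.imwrite("pics/put1.png",s["frame"][200:440,200:520])
plan(426.7,216.6,130,85.7,7)
E
```

```text
[576.29248626  48.57588728 137.44008908]
0.0745 -0.0764 0.0026 0.0 ; 0.0745 -0.0764 0.0026 0.0 ; 0.0745 -0.0764 0.0026 0.0 ; 0.0745 -0.0764 0.0026 0.0 ; 0.0745 -0.0764 0.0026 0.0
0.0745 -0.0764 0.0026 0.0 ; 0.0745 -0.0764 0.0026 0.0 ;  |d|/row 32.0 deg/row 0.0
```

View pics/put1.png

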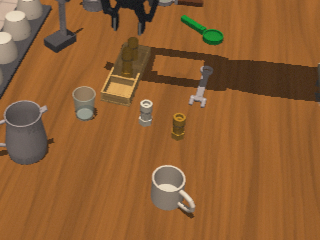

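The long valve stands upright in the middle cell at (127,58) in the crop, and the cell nearest the camera is empty at (120,92). Next comes the short valve at (179,126).

>>> apply_moves(
  series="0.0745 -0.0764 0.0026 0 -0.2; 0.0745 -0.0764 0.0026 0 -0.2; 0.0745 -0.0764 0.0026 0 -0.2; 0.0745 -0.0764 0.0026 0 -0.2; 0.0745 -0.0764 0.0026 0 -0.2",
)

```text
time: 6.53
tool_pos: [466.3, 169.1, 128.8]
tcp_rot: [-179.8, 0.0, 85.7]
ft_force: [0.4, -0.3, 0.0]
finger_gap: 51.3
grip_force: 0.0
```

>>> apply_moves(
  series="0.0745 -0.0764 0.0026 0 -0.2; 0.0745 -0.0764 0.0026 0 -0.2; 0 0 0 0 -0.2; 0 0 0 0 -0.2; 0 0 0 0 -0.2",
)

```text
time: 6.95
tool_pos: [425.7, 216.2, 128.1]
tcp_rot: [-179.9, 0.1, 85.8]
ft_force: [0.1, -0.1, 0.9]
finger_gap: 51.3
grip_force: 0.0
```

Down about 98 mm to TCP z ≈ 30, then close and lift.

>>> apply_moves(
  series="0 0 0.06 0 -0.2; 0 0 0.08 0 -0.2; 0 0 0.09 0 -0.2; 0 0 0.06 0 -0.2; 0 0 0.037 0 -0.2",
)

```text
time: 7.37
tool_pos: [425.1, 214.7, 27.9]
tcp_rot: [-179.8, 0.1, 85.6]
ft_force: [-0.4, 0.4, 0.5]
finger_gap: 51.5
grip_force: 0.0
```

>>> apply_moves(
  series="0 0 0 0 -0.2; 0 0 0 0 0.6; 0 0 0 0 0.6; 0 0 0 0 0.6; 0 0 0 0 0.6",
)

```text
time: 7.78
tool_pos: [427.5, 216.9, 32.4]
tcp_rot: [179.9, -0.1, 85.7]
ft_force: [0.0, -0.3, 1.8]
finger_gap: 25.9
grip_force: 49.5
```

>>> apply_moves(
  series="0 0 0 0 0.6; 0 0 -0.02 0 0.6; 0 0 -0.08 0 0.6; 0 0 -0.12 0 0.6; 0 0 -0.12 0 0.6",
)

```text
time: 8.2
tool_pos: [424.5, 216.0, 133.1]
tcp_rot: [-179.8, 0.1, 85.7]
ft_force: [1.2, 0.8, -1.5]
finger_gap: 25.2
grip_force: 49.3
```

```bash
python3 - <<'E'
from h import *
print(sense()["tool_pos"])
plan(580.2,114.1,136,85.7,7,(426.5,216.5,136),85.7)
E
```

```text
[424.52577211 216.03816194 133.10779628]
-0.0431 0.0766 -0.0 0.0 ; -0.0431 0.0766 -0.0 0.0 ; -0.0431 0.0766 -0.0 0.0 ; -0.0431 0.0766 -0.0 0.0 ; -0.0431 0.0766 -0.0 0.0
-0.0431 0.0766 -0.0 0.0 ; -0.0431 0.0766 -0.0 0.0 ;  |d|/row 26.4 deg/row 0.0
```

>>> apply_moves(
  series="-0.0431 0.0766 0 0 0.6; -0.0431 0.0766 0 0 0.6; -0.0431 0.0766 0 0 0.6; -0.0431 0.0766 0 0 0.6; -0.0431 0.0766 0 0 0.6",
)

```text
time: 8.62
tool_pos: [536.7, 142.9, 133.4]
tcp_rot: [180.0, -0.0, 85.7]
ft_force: [0.0, 0.7, -1.1]
finger_gap: 25.5
grip_force: 49.5
```

>>> apply_moves(
  series="-0.0431 0.0766 0 0 0.6; -0.0431 0.0766 0 0 0.6; 0 0 0 0 0.6; 0 0 0 0 0.6; 0 0 0 0 0.6",
)

```text
time: 9.03
tool_pos: [579.1, 114.5, 132.7]
tcp_rot: [-179.9, -0.0, 85.7]
ft_force: [-0.3, -0.2, -0.9]
finger_gap: 25.5
grip_force: 49.7
```

>>> apply_moves(
  series="0 0 0 0 0.6",
)

```text
time: 9.12
tool_pos: [578.9, 114.9, 132.8]
tcp_rot: [-180.0, -0.0, 85.8]
ft_force: [0.2, 0.8, -1.1]
finger_gap: 25.4
grip_force: 49.7
```

>>> apply_moves(
  series="0 0 0.06 0 0.6; 0 0 0.08 0 0.6; 0 0 0.08 0 0.6; 0 0 0.05 0 0.6; 0 0 0.03 0 0.6",
)

```text
time: 9.53
tool_pos: [577.4, 115.0, 40.5]
tcp_rot: [-179.8, 0.0, 85.8]
ft_force: [-0.2, 0.2, -1.4]
finger_gap: 25.3
grip_force: 49.7
```

>>> apply_moves(
  series="0 0 0.008 0 0.6; 0 0 0.006 0 0.6; 0 0 0 0 0.6; 0 0 0 0 0.6",
)

```text
time: 9.87
tool_pos: [580.8, 114.6, 40.2]
tcp_rot: [179.9, -0.0, 85.7]
ft_force: [0.1, 0.5, -1.0]
finger_gap: 25.5
grip_force: 49.7
```

>>> apply_moves(
  series="0 0 0.004 0 0.6; 0 0 0 0 0.6; 0 0 0 0 0.6",
)

```text
time: 10.12
tool_pos: [580.2, 114.3, 38.1]
tcp_rot: [180.0, -0.0, 85.7]
ft_force: [0.4, 0.5, -2.0]
finger_gap: 25.6
grip_force: 49.7
```

>>> apply_moves(
  series="0 0 0.004 0 0.6; 0 0 0 0 0.6; 0 0 0 0 0.6",
)

```text
time: 10.37
tool_pos: [580.4, 114.3, 37.4]
tcp_rot: [179.9, -0.0, 85.7]
ft_force: [-1.9, -0.7, 5.5]
finger_gap: 25.5
grip_force: 50.3
```

>>> apply_moves(
  series="0 0 0.003 0 0.6; 0 0 0 0 0.6; 0 0 0 0 0.6",
)

```text
time: 10.62
tool_pos: [580.5, 114.3, 37.3]
tcp_rot: [179.9, -0.0, 85.7]
ft_force: [-5.6, -1.5, 12.3]
finger_gap: 25.9
grip_force: 51.3
```

>>> apply_moves(
  series="0 0 -0.003 0 0.6; 0 0 0 0 -0.2; 0 0 0 0 -0.2; 0 0 0 0 -0.2; 0 0 0 0 -0.2",
)

```text
time: 11.03
tool_pos: [579.8, 114.3, 36.1]
tcp_rot: [-180.0, 0.0, 85.7]
ft_force: [-1.0, -0.1, 0.3]
finger_gap: 50.8
grip_force: 0.0
```

>>> apply_moves(
  series="0 0 -0.04 0 -0.2; 0 0 -0.1 0 -0.2; 0 0 -0.12 0 -0.2; 0 0 -0.12 0 -0.2; 0 0 -0.04 0 -0.2",
)

```text
time: 11.45
tool_pos: [582.9, 114.6, 169.9]
tcp_rot: [179.5, -0.1, 85.7]
ft_force: [0.9, -0.2, 1.5]
finger_gap: 51.4
grip_force: 0.0
```

```bash
python3 - <<'E'
from h import *
s=snapshot("side");cv2.imwrite("pics/put2.png",s["frame"][160:400,200:520])
print(sense()["tool_pos"])
plan(461.5,-314.3,160,2,17,(580.4,114.3,163),85.7)
E
```

```text
[583.59079224 114.74135157 170.72370363]
-0.0856 -0.0169 0.0006 0.043 ; -0.0867 -0.0095 0.0006 0.043 ; -0.0872 -0.0021 0.0006 0.043 ; -0.087 0.0054 0.0006 0.043 ; -0.0863 0.0129 0.0006 0.043
-0.0848 0.0202 0.0006 0.043 ; -0.0828 0.0274 0.0006 0.043 ; -0.0801 0.0344 0.0006 0.043 ; -0.0769 0.0412 0.0006 0.043 ; -0.0731 0.0476 0.0006 0.043
-0.0687 0.0537 0.0006 0.043 ; -0.0638 0.0594 0.0006 0.043 ; -0.0585 0.0647 0.0006 0.043 ; -0.0527 0.0695 0.0006 0.043 ; -0.0466 0.0737 0.0006 0.043
-0.0401 0.0775 0.0006 0.043 ; -0.0333 0.0806 0.0006 0.043 ;  |d|/row 26.2 deg/row 4.92
```

View pics/put2.png

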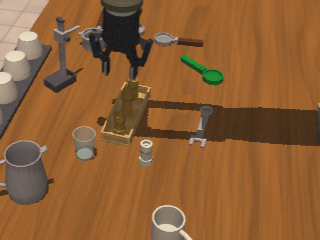

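All three valves stand in the crate, with the short one at (120,122) and the long one at (128,103) in the crop. The loupe lies untouched at (165–200,40).

>>> apply_moves(
  series="-0.0856 -0.0169 0 0.043 -0.2; -0.0867 -0.0095 0 0.043 -0.2; -0.0872 -0.0021 0 0.043 -0.2; -0.087 0.0054 0 0.043 -0.2; -0.0863 0.0129 0 0.043 -0.2",
)

```text
time: 11.92
tool_pos: [544.2, -12.7, 162.2]
tcp_rot: [-180.0, 0.0, 60.9]
ft_force: [0.3, 0.0, -0.7]
finger_gap: 51.2
grip_force: 0.0
```

>>> apply_moves(
  series="-0.0848 0.0202 0 0.043 -0.2; -0.0828 0.0274 0 0.043 -0.2; -0.0801 0.0344 0 0.043 -0.2; -0.0769 0.0412 0 0.043 -0.2; -0.0731 0.0476 0 0.043 -0.2",
)

```text
time: 12.33
tool_pos: [509.1, -138.9, 162.3]
tcp_rot: [-180.0, 0.0, 36.2]
ft_force: [0.1, -0.6, -1.0]
finger_gap: 51.1
grip_force: 0.0
```

>>> apply_moves(
  series="-0.0687 0.0537 0 0.043 -0.2; -0.0638 0.0594 0 0.043 -0.2; -0.0585 0.0647 0 0.043 -0.2; -0.0527 0.0695 0 0.043 -0.2; -0.0466 0.0737 0 0.043 -0.2",
)

```text
time: 12.75
tool_pos: [474.1, -264.9, 162.3]
tcp_rot: [-180.0, 0.0, 11.6]
ft_force: [-0.0, -0.3, 0.0]
finger_gap: 51.2
grip_force: 0.0
```

>>> apply_moves(
  series="-0.0401 0.0775 0 0.043 -0.2; -0.0333 0.0806 0 0.043 -0.2; 0 0 0 0 -0.2; 0 0 0 0 -0.2; 0 0 0 0 -0.2",
)

```text
time: 13.17
tool_pos: [460.7, -313.8, 162.1]
tcp_rot: [-180.0, 0.0, 2.0]
ft_force: [-0.2, -0.6, -0.1]
finger_gap: 51.3
grip_force: 0.0
```

```bash
python3 - <<'E'
from h import *
q=[]
for i in range(6):
    s=snapshot("side");q.append(sense()["tool_pos"])
print(np.mean(q,0),np.std(q,0),sense()["tcp_rot"])
p=world(s)
def c(b,z0):
    q=p[b[1]:b[3],b[0]:b[2]].reshape(-1,3);q=q[q[:,2]>z0];q=q[q[:,2]>np.percentile(q[:,2],97)-6];return np.array(cv2.minEnclosingCircle(q[:,:2].astype(np.float32))[0]).round(1),np.percentile(q,97,0).round(1)
cv2.imwrite("pics/c.png",cv2.resize(s["frame"][180:320,280:440],None,fx=4,fy=4))
E
```

```text
[ 461.05083443 -313.35543352  162.24334164] [0.09256733 0.10691511 0.08380072] [-1.79999474e+02 -3.12083797e-03  2.03402200e+00]
```

View pics/c.png

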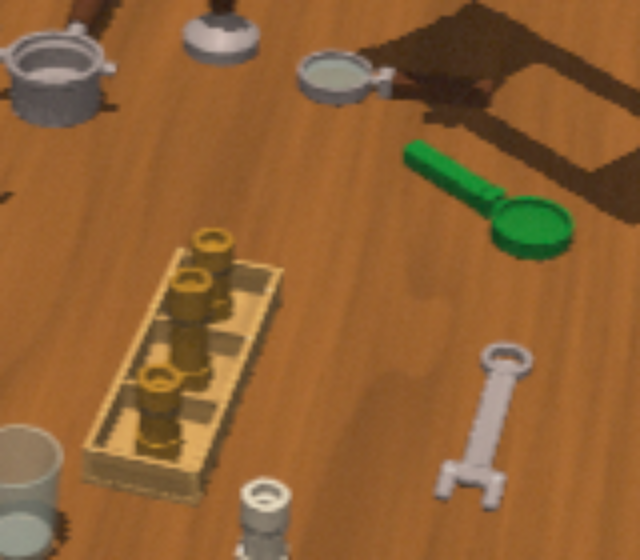

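All three valves stand upright and clear of the cell walls, with tops at (159,380), (190,283) and (213,243) in the crop. The gripper is over the loupe's handle, so I go down.

>>> apply_moves(
  series="0.002 0.002 0.08 0 -0.2; 0 0 0.12 0 -0.2; 0 0 0.12 0 -0.2; 0 0 0.12 0 -0.2; 0 0 0.05 0 -0.2",
)

```text
time: 13.88
tool_pos: [458.8, -312.1, 10.0]
tcp_rot: [-179.7, 0.3, 2.0]
ft_force: [-1.2, 1.1, -1.3]
finger_gap: 51.1
grip_force: 0.0
```

>>> apply_moves(
  series="0 0 0.015 0 -0.2; 0 0 0.01 0 -0.2; 0 0 0 0 -0.2; 0 0 0 0 -0.2; 0 0 0 0 -0.2",
)

```text
time: 14.3
tool_pos: [462.8, -315.9, 9.9]
tcp_rot: [179.9, -0.2, 2.0]
ft_force: [-0.3, 0.4, 0.3]
finger_gap: 51.4
grip_force: 0.0
```

>>> apply_moves(
  series="0 0 0 0 0.9; 0 0 0 0 0.9; 0 0 0 0 0.9; 0 0 0 0 0.9; 0 0 0 0 0.9",
  squeeze=50,
)

```text
time: 14.72
tool_pos: [462.0, -315.4, 8.8]
tcp_rot: [179.9, -0.1, 1.9]
ft_force: [-1.2, -0.5, 5.5]
finger_gap: 16.1
grip_force: 49.5
```

>>> apply_moves(
  series="0 0 0 0 -0.1; 0 0 0 0 -0.1; 0 0 0 0 -0.1; 0 0 0.009 0 -0.1; 0 0 0.008 0 -0.1",
)

```text
time: 15.13
tool_pos: [461.3, -314.8, 2.4]
tcp_rot: [-180.0, 0.0, 1.9]
ft_force: [-0.8, 0.4, -0.4]
finger_gap: 46.8
grip_force: 0.0
```

>>> apply_moves(
  series="0 0 0 0 -0.1; 0 0 0 0 -0.1; 0 0 0 0 -0.1; 0 0 0 0 -0.1",
)

```text
time: 15.47
tool_pos: [461.4, -314.9, 2.7]
tcp_rot: [180.0, 0.0, 1.9]
ft_force: [0.7, -0.3, 0.4]
finger_gap: 47.1
grip_force: 0.0
```

>>> apply_moves(
  series="0 0 0 0 0.9; 0 0 0 0 0.9; 0 0 0 0 0.9; 0 0 0 0 0.9; 0 0 0 0 0.9",
)

```text
time: 15.88
tool_pos: [461.6, -315.0, 3.0]
tcp_rot: [180.0, -0.0, 1.9]
ft_force: [0.6, 0.6, 2.0]
finger_gap: 16.7
grip_force: 49.4
```

>>> apply_moves(
  series="0 0 0 0 0.9; 0 0 0 0 0.9",
)

```text
time: 16.05
tool_pos: [461.6, -315.1, 3.0]
tcp_rot: [180.0, -0.0, 1.9]
ft_force: [-0.1, 0.7, 3.5]
finger_gap: 16.4
grip_force: 49.5
```

>>> apply_moves(
  series="0 0 -0.02 0 0.9; 0 0 -0.05 0 0.9; 0 0 -0.08 0 0.9; 0 0 -0.1 0 0.9; 0 0 -0.1 0 0.9",
)

```text
time: 16.47
tool_pos: [460.4, -314.0, 108.0]
tcp_rot: [-179.9, 0.1, 1.9]
ft_force: [1.0, -0.4, -1.0]
finger_gap: 16.5
grip_force: 49.0
```

>>> apply_moves(
  series="0 0 -0.08 0 0.9; 0 0 -0.03 0 0.9; 0 0 0 0 0.9; 0 0 0 0 0.9; 0 0 0 0 0.9",
)

```text
time: 16.88
tool_pos: [460.3, -313.9, 138.3]
tcp_rot: [-179.9, 0.2, 1.9]
ft_force: [0.2, -0.5, -1.4]
finger_gap: 16.4
grip_force: 49.0
```

```bash
cat > m.py <<'E'
from h import *
S={n:snapshot(n) for n in("side","top")};W={n:world(S[n]) for n in S}
st=sense();t=st["tool_pos"];print(t,st["tcp_rot"],st["grip_force"])
def show(nm,c,r,z0,z1):
    for n in W:
        q=W[n].reshape(-1,3);q=q[(np.hypot(q[:,0]-c[0],q[:,1]-c[1])<r)&(q[:,2]>z0)&(q[:,2]<z1)]
        if len(q)<15: print(nm,n,"few");continue
        print(nm,n,len(q),"ctr",np.array(cv2.minEnclosingCircle(q[:,:2].astype(np.float32))[0]).round(1),"mid",((np.percentile(q,2,0)+np.percentile(q,98,0))/2).round(1),"mean",q.mean(0).round(1),end=" ")
        A=np.c_[q[:,:2]-q[:,:2].mean(0),np.ones(len(q))];print("slope",np.linalg.lstsq(A,q[:,2],rcond=None)[0].round(3))
y=np.radians(st["tcp_rot"][2]);L=t[:2]+75*np.array([np.cos(y),np.sin(y)])
print("lens expected",L)
show("lens",L,31,t[2]-8,t[2]+25)
show("long",(575,48.5),20,79,92)
show("short",(580.4,114.3),20,57,70)
E
python3 m.py
```

```text
[ 460.19328384 -313.84270473  138.12978809] [-1.79842883e+02  1.76924245e-01  1.94717713e+00] 49.00821089744568
lens expected [ 535.14997713 -311.29434644]
lens side 217 ctr [ 535. -310.] mid [ 533.1 -309.5  143.5] mean [ 533.6 -307.1  145.3] slope [ 2.30000e-02 -6.30000e-02  1.45261e+02]
lens top 821 ctr [ 535.  -311.8] mid [ 535.4 -310.7  145.9] mean [ 536.  -310.9  146.3] slope [ 1.00000e-02 -1.80000e-02  1.46311e+02]
long side 64 ctr [573.5  49.2] mid [574.2  49.   83.1] mean [574.4  49.5  82.8] slope [-4.6000e-02  3.5000e-02  8.2839e+01]
long top 93 ctr [575.8  47.1] mid [575.2  46.3  84.6] mean [575.3  46.6  84.8] slope [1.9000e-02 1.7000e-02 8.4837e+01]
short side 69 ctr [579.6 115.4] mid [578.8 115.9  61.4] mean [578.7 117.   61.4] slope [-1.9000e-02 -1.9000e-02  6.1419e+01]
short top 92 ctr [580.4 113.5] mid [580.3 113.6  61.9] mean [580.3 113.5  62.3] slope [2.0000e-03 4.6000e-02 6.2321e+01]
```

>>> apply_moves(
  series="0.004 -0.03 -0.011 0 0.9; 0.01 -0.06 0 0 0.9; 0.013 -0.085 0 0 0.9; 0.013 -0.09 0 0 0.9; 0.013 -0.09 0 0 0.9",
)

```text
time: 17.4
tool_pos: [473.2, -206.2, 143.2]
tcp_rot: [-179.9, 0.1, 1.9]
ft_force: [-0.2, -0.2, -1.3]
finger_gap: 16.8
grip_force: 49.0
```

>>> apply_moves(
  series="0.013 -0.09 0 0 0.9; 0.013 -0.09 0 0 0.9; 0.013 -0.09 0 0 0.9; 0.013 -0.09 0 0 0.9; 0.013 -0.09 0 0 0.9",
)

```text
time: 17.82
tool_pos: [487.9, -70.3, 143.4]
tcp_rot: [-180.0, 0.1, 2.0]
ft_force: [-0.4, 0.4, -0.7]
finger_gap: 16.3
grip_force: 49.0
```

>>> apply_moves(
  series="0.013 -0.09 0 0 0.9; 0.013 -0.09 0 0 0.9; 0.013 -0.09 0 0 0.9; 0.013 -0.078 0 0 0.9; 0.009 -0.06 0 0 0.9",
)

```text
time: 18.23
tool_pos: [502.0, 53.2, 143.4]
tcp_rot: [-180.0, 0.1, 2.0]
ft_force: [0.5, -0.8, -1.1]
finger_gap: 16.5
grip_force: 49.0
```

>>> apply_moves(
  series="0.006 -0.045 0 0 0.9; 0.002 -0.025 0 0 0.9; 0 0 0 0 0.9; 0 0 0 0 0.9; 0 0 0 0 0.9",
)

```text
time: 18.65
tool_pos: [504.1, 71.1, 143.7]
tcp_rot: [180.0, 0.0, 1.9]
ft_force: [0.0, 0.8, -1.1]
finger_gap: 16.4
grip_force: 49.0
```

>>> apply_moves(
  series="0 0 0 0 0.9; 0 0 0 0 0.9; 0 0 0 0 0.9; 0 0 0 0 0.9",
)

```text
time: 18.98
tool_pos: [504.4, 71.3, 144.0]
tcp_rot: [180.0, -0.0, 1.9]
ft_force: [-0.1, -0.8, -1.2]
finger_gap: 16.9
grip_force: 49.0
```

```bash
python3 m.py
```

```text
[504.42796682  71.47577709 144.04195833] [ 1.79998256e+02 -4.70879399e-03  1.92116793e+00] 49.015220403671265
lens expected [579.38580921  73.99010882]
lens side 388 ctr [578.6  74.6] mid [578.1  75.4 149.9] mean [578.2  77.8 151.4] slope [ 8.00000e-03 -5.60000e-02  1.51418e+02]
lens top 418 ctr [582.5  73.8] mid [591.8  73.5 152.6] mean [590.6  73.7 152.6] slope [-4.00000e-03  1.00000e-02  1.52587e+02]
long side 66 ctr [572.7  50.2] mid [574.2  50.3  83.1] mean [574.1  50.4  83. ] slope [-4.0000e-03  1.0000e-02  8.2997e+01]
long top few
short side 72 ctr [578.2 117.5] mid [578.9 117.3  61.4] mean [578.6 117.7  61.4] slope [-2.1000e-02  4.0000e-03  6.1439e+01]
short top 29 ctr [587.2 117.7] mid [587.2 117.7  63.5] mean [588.1 118.6  63. ] slope [-1.4000e-02 -1.1400e-01  6.3039e+01]
```

>>> apply_moves(
  series="-0.004 0.02 0.004 0 0.9; -0.005 0.025 0.004 0 0.9; -0.005 0.025 0 0 0.9; -0.0035 0.015 0 0 0.9; 0 0 0 0 0.9",
)

```text
time: 19.5
tool_pos: [499.8, 44.8, 141.5]
tcp_rot: [180.0, 0.0, 1.9]
ft_force: [0.2, -0.1, -0.4]
finger_gap: 16.7
grip_force: 49.0
```

>>> apply_moves(
  series="0 0 0 0 0.9; 0 0 0 0 0.9; 0 0 0 0 0.9; 0 0 0 0 0.9; 0 0 0 0 0.9",
)

```text
time: 19.92
tool_pos: [500.0, 46.3, 141.6]
tcp_rot: [180.0, -0.0, 2.0]
ft_force: [0.3, -0.2, -0.4]
finger_gap: 16.2
grip_force: 49.0
```

```bash
python3 m.py; python3 -c "
from h import *
print(sense()['qd'].round(2))
a=snapshot('side')['frame'][170:320,230:430];b=snapshot('top')['frame'][80:300,220:420]
cv2.imwrite('pics/fin.png',np.hstack([cv2.resize(a,(400,300)),cv2.resize(b,(273,300))]))"
```

```text
[499.98303426  46.25321847 141.5619695 ] [-1.79999112e+02  6.13770438e-03  1.96512694e+00] 49.016212821006775
lens expected [574.93892552  48.82505932]
lens side 368 ctr [574.1  50. ] mid [573.2  50.5 147.3] mean [573.4  53.2 148.9] slope [ 1.80000e-02 -4.50000e-02  1.48941e+02]
lens top 490 ctr [576.4  48.5] mid [585.7  48.4 150.5] mean [584.1  48.6 150.1] slope [-1.00000e-03  2.00000e-03  1.50053e+02]
long side 67 ctr [574.4  49.5] mid [573.9  49.6  83.1] mean [574.3  50.6  83.1] slope [8.0000e-03 1.9000e-02 8.3117e+01]
long top few
short side 74 ctr [579.1 116.5] mid [578.9 116.5  61.3] mean [578.8 117.3  61.1] slope [ 7.0000e-03 -1.3000e-02  6.1131e+01]
short top 62 ctr [581.3 113.6] mid [584.3 113.6  62.6] mean [585.3 114.1  62.6] slope [-1.3000e-02 -6.0000e-03  6.2603e+01]
[ 0.02 -0.04  0.03 -0.07 -0.05 -0.07]
```

View pics/fin.png

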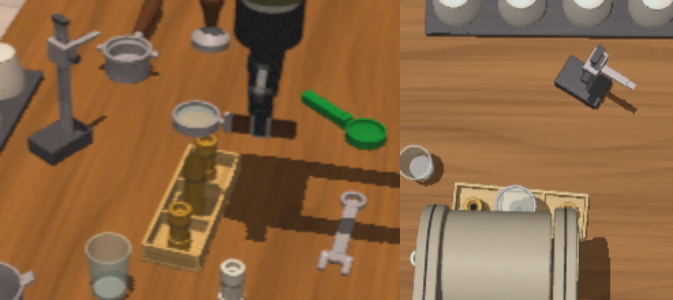

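The loupe is held level over the middle cell: lens at (197,118) in the left half, pointer at (80,45) and untouched. The other things on the counter stand where they were.

```bash
python3 -c "
from bench import hand_in
print(hand_in())"
```

```text
the job is handed in; nothing more can be done
None
```

I handed the job in with both valves upright in the crate and the loupe held level over the long valve, its lens within about 2 mm of the valve's axis and the pointer tip's height by my measurements; the hand-in returned no verdict.

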